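# Snap the plaster tile into the forming board

### The arm

A 6-joint arm with a two-finger parallel gripper is mounted at the origin on the work surface. World frame = base frame: x ahead of the robot, y to its left, z up, the work surface at z = 0. Lengths are in mm, angles in rad, forces in N, time in s.
With the tool pointing down it reaches from about 400 to 925 mm from the base axis. Payload 12.5 kg.
Tool frame: the origin (TCP) lies where the fingers leave the gripper's body, on its centre line; the fingertips stand 78 mm ahead of it and the grasp point (between the pads) lies 59 mm ahead of it (env.nose_length is the distance from the TCP to the fingertips, in mm); z points along the fingers, y is the line along which they close (so a half turn about z gives the same grasp; the last joint's range is limited). The gripper opens to 95 mm and grips with 3 to 60 N. Pads are 20 mm wide; open, the fingers measure 119 mm over their backs; the gripper's body (75 mm by 180 mm) begins 59 mm behind the grasp point.
Start: joints at [1.171, 0.491, 1.559, -0, 1.092, -0.106], TCP at [180.975, 598.236, 292.261] pointing down, gripper open.
Joint ranges: [-3.1, 3.1], [-0.84, 2.19], [0.05, 2.79], [-1.13, 4.28], [0.06, 2.93], [-2.69, 2.69]. Speed limits (rad/s): [2.22, 2.22, 2.79, 3.14, 3.14, 3.14].

### API

Orientations are given as [roll, pitch, yaw] about the fixed x, y, z axes, in that order (R = Rz(yaw) Ry(pitch) Rx(roll)).
In Python, from cell import env gives the robot as it stands. The module is installed in compiled form; this text tells all that it offers.
- The arm moves only by the tool send_rows, never from a script. Its argument "series" is text: rows parted by semicolons, each of 6 numbers parted by spaces: the shift along the tool's x, y, z as a fraction of full scale, then the turn, a rotation vector about the tool's x, y, z as a fraction of full scale. A call has 1 to 5 rows; each row shifts and turns the commanded pose from where the row before left it, along the tool's axes as they then stand; what a row does not reach is not made up. Full scale, the value 1, is 60 mm for a shift and 10 degrees for a turn. A row lasts 1/8 s, in which the tool goes at most 62.5 mm and 10.7 degrees, less where a joint would pass 70% of its speed; a pose out of reach is approached as far as the arm can. A call with a number of a shift or a turn outside -1 to 1 is refused whole. A call with a gripper value outside its range is refused whole. "fingers" is the opening, from 0 (shut) to 1 (fully open), set as the call begins (left out, the last holds). The fingers move at their own pace and stop on an object; the grip force is fixed at half the most. Time passes only in rows, so rows that do not move let the fingers close. It gives the time, the measured TCP pose, the force, the opening and the grip force at its end, in the units of the state.
- env.state(): the state, without advancing time (a new reading comes with each control period).
- env.read_camera(name): name is "side" or "top" or "wrist"; returns a dict with "color" (400x640x3 uint8, red, green, blue), "z_map" (400x640 float32, mm along the optical axis (not along the pixel's ray), 0 where there is no reading), "fovy" (degrees; the focal length in pixels is half the picture's height over the tangent of half this angle, whatever the lens; pixels are square), "cx", "cy" (the principal point, pixels), "distortion" ([k1, k2, p1, p2, k3] as OpenCV has them; the pictures are not rectified), "R" (3x3) and "t" (3): a world point X has camera coordinates R X + t. Camera axes: x right, y down, z forward; pixel columns grow to the right and rows downward; lengths in mm; the calibration is good to about 2 mm. A picture is of the moment at which its call begins.
- env.job_done(): hands the job in; it is judged then, once.
The state is a dict: "t": time; "joints": joint angles; "qvel": joint speeds; "tau": joint torques, N m; "eef_pos": TCP position; "tcp_rot": TCP orientation; "ft_force": force on the tool from outside, world axes, zero at the start; "moment": the same for the moment, N m; "opening": opening from 0.0 (shut) to 1.0 (fully open); "grip_force": force on a finger pad.
Only numpy, scipy, OpenCV 4.12 (cv2) and the standard library are available. Lean on these libraries where they do the work, as an engineer would, in place of code of your own. Each camera call takes 0.05 s, during which the arm holds its last target. There are 200 camera calls.

### The job

Swing the metal hold-down bar up off the white plaster tile and leave it standing up, then slide the freed tile along its rails until it drops over the square pocket in the board. Press it straight down with the held wooden tamper (the one with the broad foot), not with the gripper, until it snaps fully home, level and held by the latches, then stand the tamper upright on the bench, off the board. Leave the teapot, the beaker and the plain roller where they stand.

Things in the scene. Friction and masses are not known exactly. Their poses are not given: they have to be found in the camera images.
- board: Fixed wooden board, 280 x 128 mm, origin on its underside, z up: x from -150 to +130 mm, y from -64 to +64. The tile slides along +x. Deck (23.5 mm high) from x -150 to +12, then the square pocket up to x +115, closed there by a stop. Rails 12.5 mm thick along both sides, inner faces at y = +-51.5; rails and stop 33.5 mm high. The end at x = -150 is open.
- pocket (a point): Centre of the pocket's floor, 8 mm above the bench, at x = +63.5, y = 0 of the board, axes as the board's. Pocket 103 x 103 mm; four sprung steel latch noses stick 5 mm out of its two rail sides. A tile on them has its centre about 19 mm above this point; a seated tile 9 mm, its top then 26 mm above the bench.
- tile_mid (a point): Centre (half-way up) of the loose white plaster tile, 100 x 100 x 18 mm, grooved edge, about 0.18 kg, axes as the board's. Starts on the deck, centre at board x -54 to -66 mm. Slid along +x to the stop it drops 5 mm onto the latches (top then 36 mm above the bench) and stays there; a straight push of 10 to 15 N on the middle of its top snaps it home.
- bar (a joint): Angle (rad) of the aluminium hold-down bar. 0: level across the tile, a keeper lip hanging in front of the tile's leading edge. Grows as its free end is lifted, stop at 1.9. Starts at 0 to 0.08. Stiff hinge (0.2 N m): it stays where it is left. Raised, it stands beside the +y rail; upright or beyond (1.5 up) it leaves room for a gripper to push the tile.
- bar_end (a point): Near the bar's free end, middle of its 24 mm width (along board x) and 12 mm thickness, 172 mm from the hinge axis, 18 mm from the tip. At angle 0: board x -9, y -82 mm, 49.5 mm above the bench, overhanging the board's -y side. The side faces can be pinched from above.
- bar_hinge (a point): on the hinge axis (parallel to board x), in the middle of the bar's width: x = -9, y = +90 mm of the board, 49.5 mm above the bench.
- tamper_mid (a point): centre (half-way up, 55 mm) of the loose wooden tamper, 110 mm tall, standing upright: round foot 64 mm in diameter and 18 mm thick, a cone up to 34 mm height, then a round handle 26 mm in diameter up to the top; z up, 0.25 kg more or less.
- teapot_mid (a point): 50 mm up the axis of the bystander clay teapot: body 96 mm in diameter, 101 mm tall, spout along its +x and handle along its -x, each reaching 77 mm from the axis.
- beaker_mid (a point): 50 mm up the axis of the bystander glass beaker, 76 mm in diameter, 95 mm tall, with tools in it that lean out up to 35 mm from its axis and reach 145 mm height.
- roller_mid (a point): centre (52.5 mm up) of the bystander plain wooden roller standing on end, 54 mm in diameter, 105 mm tall.
Not all that is in view belongs to the job. Of the things shaped like the part that bears tile_mid, the white one is meant. What is shaped like the part that bears tamper_mid but green is not meant.

How it is judged (in metres and radians):
On the way, in this order (a step that is already met when the one before it is completed fails the run):
1. the hold-down bar is swung up (past 1.2 rad) with the tile still on the deck (value of joint bar above 1.2 rad and x of tile_mid in the frame of pocket below -0.06 m), for 0.1 s.
2. the tile has been slid over the pocket and rests on the latches (x of tile_mid in the frame of pocket between -0.005 and 0.005 m and y of tile_mid in the frame of pocket between -0.005 and 0.005 m and z of tile_mid in the frame of pocket between 0.0145 and 0.0235 m), for 0.1 s.
3. the tamper bears on the tile, which is still up on the latches (x of tile_mid in the frame of pocket between -0.005 and 0.005 m and y of tile_mid in the frame of pocket between -0.005 and 0.005 m and z of tile_mid in the frame of pocket above 0.0115 m and contact force between tamper and tile above 2 N).
4. the tile is home under the tamper (x of tile_mid in the frame of pocket between -0.005 and 0.005 m and y of tile_mid in the frame of pocket between -0.005 and 0.005 m and z of tile_mid in the frame of pocket below 0.0115 m and angle between tile_mid's own z axis and vertical below 0.04 rad and contact force between tamper and tile above 0.5 N).
At the end, for the whole second after the job is handed in: Tile at rest in the pocket: within 5 mm of centre, its centre at most 11.5 mm above the floor (9 is home), tilt under 0.04 rad; bar above 1.0 rad; tamper upright (0.08 rad) and still on the bench itself; teapot, beaker and roller within 30 mm of their starts (x of tile_mid in the frame of pocket between -0.005 and 0.005 m and y of tile_mid in the frame of pocket between -0.005 and 0.005 m and z of tile_mid in the frame of pocket below 0.0115 m and angle between tile_mid's own z axis and vertical below 0.04 rad and linear speed of each of tile, tamper below 0.02 m/s and value of joint bar above 1 rad and angle between tamper_mid's own z axis and vertical below 0.08 rad and height (world z) of tamper_mid between 0.05 and 0.06 m and distance of each of teapot_mid, beaker_mid, roller_mid from where it was at the start of the episode below 0.03 m); the robot touches nothing.
It fails at once if the teapot is shifted more than 30 mm or tipped (distance of teapot_mid from where it was at the start of the episode above 0.03 m or angle between teapot_mid's own z axis and vertical above 0.35 rad).
It fails at once if the beaker is shifted more than 30 mm or tipped (distance of beaker_mid from where it was at the start of the episode above 0.03 m or angle between beaker_mid's own z axis and vertical above 0.35 rad).
It fails at once if the roller is shifted more than 30 mm or tipped (distance of roller_mid from where it was at the start of the episode above 0.03 m or angle between roller_mid's own z axis and vertical above 0.35 rad).
It fails at once if the gripper itself presses the tile down past the latches (x of tile_mid in the frame of pocket between -0.005 and 0.005 m and y of tile_mid in the frame of pocket between -0.005 and 0.005 m and z of tile_mid in the frame of pocket between 0.0115 and 0.0155 m and contact force between the fingers and tile above 3 N).
It also fails if it takes over 72 s, if anything falls off the work surface, if the arm or the gripper's body presses on something with over 40 N, if the wrist force passes 120 N, or if a joint passes its speed limit or range.

## Working session

There is one attempt and no reset: what is moved stays moved. The work goes in short steps, Python scripts to look and compute and a tool call to move; the robot and the scene stay as the last step left them, time stands still between calls to the robot, and variables do not carry over. Pictures are saved under pics/ and viewed, at most 10 in all, crops included, and the job is handed in when it is done.

Besides the shell and the picture viewer there is one more tool, called after "Request:" by a JSON object that holds its "method" and its "body". send_rows: Moves the arm, as the interface text tells. Shift numbers are shares of 60 mm and turn numbers shares of 10 degrees, none past 1 either way. Its arguments: {"type":"object","properties":{"series":{"type":"string"},"fingers":{"type":"number"}},"required":["series"]}

```bash
mkdir -p pics
cat > h.py <<'E'
import numpy as np, cv2
from cell import env
from scipy.spatial.transform import Rotation as Ro
def grab(n):
    c=env.read_camera(n); c['f']=200/np.tan(np.radians(c['fovy']/2))
    c['K']=np.array([[c['f'],0,c['cx']],[0,c['f'],c['cy']],[0,0,1.]]); return c
def save(c,fn): cv2.imwrite(fn,c['color'][:,:,::-1])
def rays(c,px):
    return cv2.undistortPoints(np.array(px,float).reshape(-1,1,2),c['K'],np.array(c['distortion'],float)).reshape(-1,2)
def onz(c,px,z):  # pixel -> world at height z
    u=rays(c,px); d=np.c_[u,np.ones(len(u))]@c['R']; o=-np.array(c['R']).T@np.array(c['t'])
    return o+d*((z-o[2])/d[:,2])[:,None]
def cloud(c):
    v,u=np.mgrid[0:400,0:640]; r=rays(c,np.c_[u.ravel(),v.ravel()]); z=c['z_map'].ravel()
    P=np.c_[r*z[:,None],z]; return ((P-np.array(c['t']))@np.array(c['R'])).reshape(400,640,3)
E
python3 - <<'E'
from h import *
for n in ['top','side']:
    c=grab(n); save(c,f'pics/{n}0.png'); np.savez(f'{n}0.npz',**c)
s=env.state(); print(s)
E
```

```text
{'t': 0.1, 'joints': array([ 1.17138922e+00,  4.91490522e-01,  1.55939749e+00, -3.55146119e-06,
        1.09173774e+00, -1.05600042e-01]), 'qvel': array([-6.83723239e-05, -4.04446416e-04, -9.70630485e-04,  5.05649403e-04,
        8.64974282e-04, -1.13191027e-03]), 'tau': array([ 3.50026727e-03, -6.13624835e+01, -2.58608401e+01,  6.94504939e-02,
        4.69897001e-02, -2.03290023e-05]), 'eef_pos': array([180.91912372, 598.08515377, 291.72250091]), 'tcp_rot': array([-3.14056498e+00, -1.05760434e-04,  2.84778718e+00]), 'ft_force': array([-0.88280332,  0.77456005, -0.68663326]), 'moment': array([0.06621197, 0.02414937, 0.03817329]), 'grip_force': 0.0, 'opening': 0.9987677446865988}
```

View pics/top0.png

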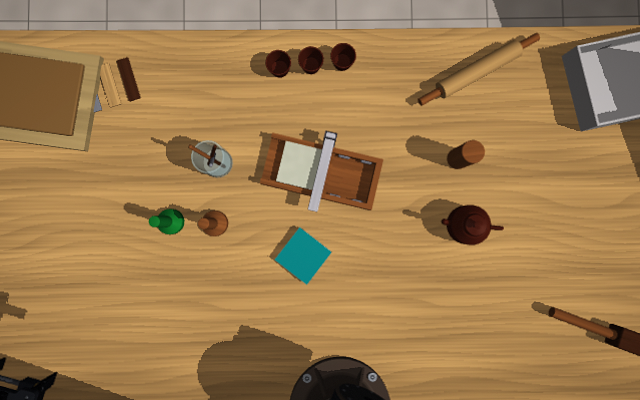

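View pics/side0.png

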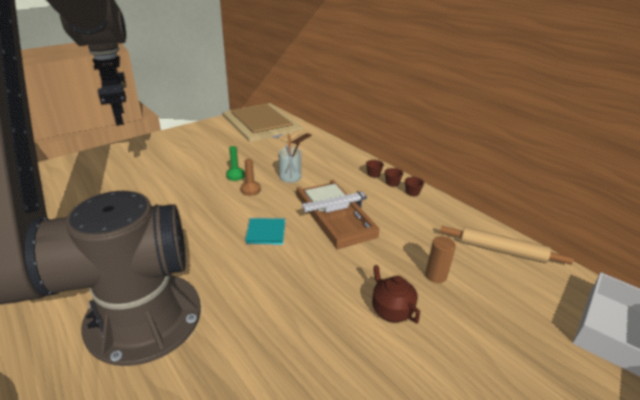

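The top view shows the board around (320,172): white tile at (298,165), bar from (330,135) to (314,208), and the pocket to the right. The tamper (brown) is at (213,223), the green decoy at (167,221), the beaker at (212,158), the roller at (466,153) and the teapot at (470,224). Next I'll measure these.

Run:
```python
from h import *
c=dict(np.load('top0.npz')); W=cloud(c)
cam=-c['R'].T@c['t']; print('cam',cam)
print('table z',np.median(W[300:330,100:180,2]),'f',c['f'])
hsv=cv2.cvtColor(c['color'],cv2.COLOR_RGB2HSV)
sub=np.zeros((400,640),bool); sub[120:222,240:400]=1
m=sub&(W[...,2]>27)&(W[...,2]<38)&(c['z_map']>0)
x=W[m]; print('rail pts',len(x))
r=cv2.minAreaRect(x[:,:2].astype(np.float32)); print(r)
# whole board incl. deck
m=sub&(W[...,2]>5)&(W[...,2]<38); print(cv2.minAreaRect(W[m][:,:2].astype(np.float32)))
wh=sub&(hsv[...,1]<60)&(hsv[...,2]>150)&(W[...,2]<45)
print('white',wh.sum(),np.median(W[wh],0),cv2.minAreaRect(W[wh][:,:2].astype(np.float32)))
b=sub&(W[...,2]>47)
print('bar',cv2.minAreaRect(W[b][:,:2].astype(np.float32)),np.percentile(W[b][:,2],[5,50,95]))
for n,(u0,u1,v0,v1) in dict(tamper=(193,235,203,242),beaker=(185,240,135,182),roller=(440,490,135,172),teapot=(438,506,198,250),green=(145,188,203,240)).items():
    P=W[v0:v1,u0:u1].reshape(-1,3); hi=P[P[:,2]>5]; z=hi[:,2]; top=hi[z>np.percentile(z,97)-8]
    print(n,'zmax',z.max().round(),'top',cv2.minEnclosingCircle(top[:,:2].astype(np.float32)),top.mean(0).round(1))
    if n in('tamper','green'):
        f=hi[(z>12)&(z<22)];print('  foot',cv2.minEnclosingCircle(f[:,:2].astype(np.float32)))
im=cv2.resize(c['color'][118:220,240:395],None,fx=5,fy=5,interpolation=cv2.INTER_CUBIC); cv2.imwrite('pics/board.png',im[:,:,::-1])
```

```text
cam [452.25703331  52.32503427 991.65006742]
table z 0.6084040335066749 f 394.93910732981095
rail pts 1437
((584.0171508789062, 35.23820495605469), (280.2012023925781, 140.28997802734375), 75.63479614257812)
((583.6222534179688, 39.504180908203125), (401.5925598144531, 252.7286376953125), 89.17655181884766)
white 1221 [593.29074213  97.28121307  41.97885749] ((569.8185424804688, 83.59341430664062), (114.63450622558594, 158.54153442382812), 75.62102508544922)
bar ((573.4818115234375, 78.9216079711914), (111.62154388427734, 221.70228576660156), 75.65045166015625) [ 54.87772683  58.71667739 991.65006742]
tamper zmax 992.0 top ((452.06842041015625, 182.7303009033203), 130.40550231933594) [454.1 296.6 124.1]
  foot ((453.8040466308594, 301.907958984375), 32.829566955566406)
beaker zmax 992.0 top ((536.32177734375, 188.58372497558594), 160.1041717529297) [591.2 264.4 247.8]
roller zmax 992.0 top ((535.9395751953125, -139.6393280029297), 209.41140747070312) [ 605.  -299.6  123.6]
teapot zmax 992.0 top ((446.2535095214844, -137.28529357910156), 189.70545959472656) [ 441.6 -278.5  191.4]
green zmax 992.0 top ((458.4239501953125, 236.37261962890625), 184.15097045898438) [458.2 379.7 180. ]
  foot ((460.0791931152344, 409.093505859375), 32.59877014160156)
```

View pics/board.png

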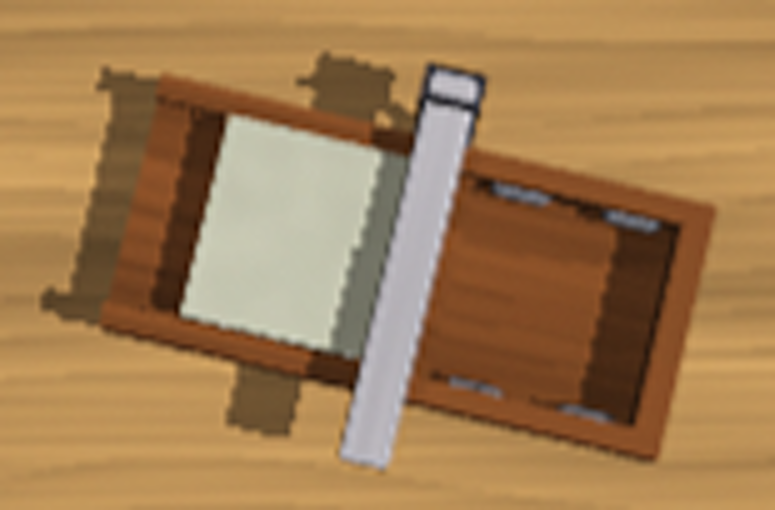

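```bash
cat >> h.py <<'E'
YAW=np.radians(-104.37)
EX=np.array([np.cos(YAW),np.sin(YAW)]); EY=np.array([-EX[1],EX[0]])
def B(P,O): return (np.asarray(P)[...,:2]-O)@np.c_[EX,EY]
E
python3 - <<'E'
from h import *
c=dict(np.load('top0.npz')); W=cloud(c); ok=c['z_map']>0
sub=np.zeros((400,640),bool); sub[120:222,240:400]=1
O=np.array([584.,35.2])
m=sub&ok&(W[...,2]>29)&(W[...,2]<36); b=B(W[m],O); z=W[m][:,2]
for lo in range(-150,160,30):
    s=b[(b[:,0]>lo)&(b[:,0]<lo+30)]
    if len(s): print(lo, s[:,1].min().round(1), s[:,1].max().round(1))
mid=b[(abs(b[:,1])<40)]; print('x',b[:,0].min(),b[:,0].max(), 'stop inner', mid[mid[:,0]>90][:,0].min() if (mid[:,0]>90).any() else None)
print('rail z',np.median(z))
# deck/tile
t=sub&ok&(W[...,2]>37)&(W[...,2]<46); bt=B(W[t],O); s=abs(bt[:,1])<45; print('tile x',np.percentile(bt[s][:,0],[0.5,99.5]),'y',bt[:,1].min(),bt[:,1].max(),np.median(W[t][:,2]))
k=sub&ok&(W[...,2]>49)&(W[...,2]<100); bk=B(W[k],O); zz=W[k][:,2]
s=slice(None); print('bar x',np.percentile(bk[:,0],[2,50,98]),'y',np.percentile(bk[:,1],[0,1,50,99,100]))
for y in range(-110,120,30):
    q=(bk[:,1]>y)&(bk[:,1]<y+30)
    if q.any(): print(y,zz[q].mean().round(1),np.percentile(bk[q][:,0],[3,97]).round(1))
for n,(u0,u1,v0,v1) in dict(tamper=(193,235,203,242),beaker=(185,240,135,182),roller=(440,490,135,172),teapot=(438,506,198,250),green=(145,188,203,240)).items():
    P=W[v0:v1,u0:u1][ok[v0:v1,u0:u1]]; hi=P[P[:,2]>5]; z=hi[:,2]; top=hi[z>z.max()-8]
    print(n,'zmax',z.max().round(),'top',cv2.minEnclosingCircle(top[:,:2].astype(np.float32)),len(top))
E
```

```text
-150 -70.1 57.9
-120 -70.0 57.5
-90 -70.1 58.2
-60 -70.0 58.3
-30 -70.0 70.2
0 -69.5 69.9
30 -69.9 57.8
60 -70.0 58.2
90 -70.1 58.0
120 -69.8 58.5
x -140.13609191415813 140.06325192521123 stop inner 124.74874858398785
rail z 33.78066319768686
tile x [-100.68886346  -11.41231746] y -70.13247540881422 69.35884748250577 42.06138427329326
bar x [-10.64379349   1.22956844  12.9573472 ] y [-105.96076699 -103.86863849   -7.05537614   87.38010501   89.82936874]
-110 60.7 [-9.9 12.3]
-80 59.9 [-9.9 12.4]
-50 58.9 [-9.8 12.3]
-20 58.5 [-10.1  12.4]
10 57.5 [-9.9 12.1]
40 56.8 [-10.3  12.4]
70 56.7 [-12.6  15.4]
tamper zmax 114.0 top ((453.9105224609375, 300.7189636230469), 13.71291732788086) 113
beaker zmax 146.0 top ((620.346435546875, 295.1480407714844), 29.69449234008789) 23
roller zmax 111.0 top ((608.5872802734375, -307.72662353515625), 26.30377197265625) 405
teapot zmax 104.0 top ((440.3380126953125, -316.80810546875), 10.088066101074219) 59
green zmax 114.0 top ((458.6045837402344, 409.0099182128906), 12.885210037231445) 112
```

Request:
{"method": "send_rows", "body": {"series": "0 0 0 0 0 -0.246;-0.55 -0.55 0 0 0 0;-0.55 -0.55 0 0 0 0;-0.55 -0.55 0 0 0 0;-0.55 -0.55 0 0 0 0", "fingers": 0.6}}

```text
t: 0.72
eef_pos: [276.5, 436.2, 292.1]
tcp_rot: [-3.141, -0.0, 2.891]
ft_force: [-0.0, 1.2, -0.2]
opening: 0.607
grip_force: 0.0
```

Request:
{"method": "send_rows", "body": {"series": "-0.55 -0.55 0 0 0 0;-0.55 -0.55 0 0 0 0;-0.55 -0.55 0 0 0 0;-0.55 -0.55 0.2 0 0 0;-0.55 -0.55 0.2 0 0 0"}}

```text
t: 1.35
eef_pos: [395.5, 235.4, 268.0]
tcp_rot: [3.141, 0.0, 2.891]
ft_force: [0.5, 1.7, -0.2]
opening: 0.6
grip_force: 0.0
```

```bash
cat >> h.py <<'E'
ORG=np.array([575.7,27.0])
def go(x,y,z):  # target TCP in board x,y, world z -> tool-frame move in units
    s=env.state(); p=s['eef_pos']; R=Ro.from_euler('xyz',s['tcp_rot'])
    w=np.r_[ORG+EX*x+EY*y,z]; b=B(p[:2],ORG)
    want=Ro.from_euler('xyz',[np.pi,0,YAW+3*np.pi/2])
    print('t',s['t'],'board',b.round(1),'z',p[2].round(1),'F',s['ft_force'].round(1),'open',round(s['opening'],3),'grip',s['grip_force'])
    print('units',(R.inv().apply(w-p)/60).round(3),'rot',(np.degrees((R.inv()*want).as_rotvec())/10).round(3))
E
python3 -c "
from h import *
go(-9,-82,200)"
```

```text
t 1.35 board [-157.2 -226.3] z 268.0 F [ 0.5  1.7 -0.2] open 0.6 grip 0.0
units [-2.404 -2.47   1.133] rot [0.002 0.001 0.   ]
```

Request:
{"method": "send_rows", "body": {"series": "-0.48 -0.494 0.13 0 0 0;-0.48 -0.494 0.13 0 0 0;-0.48 -0.494 0.13 0 0 0;-0.48 -0.494 0.13 0 0 0;-0.48 -0.494 0.13 0 0 0"}}

```text
t: 1.98
eef_pos: [498.2, 56.2, 228.8]
tcp_rot: [3.142, -0.0, 2.891]
ft_force: [0.1, 0.6, 0.2]
opening: 0.598
grip_force: 0.0
```

Run:
```python
from h import *
go(-9,-84,112)
c=grab('wrist'); save(c,'pics/w1.png'); W=cloud(c); ok=c['z_map']>0
m=ok&(W[...,2]>51)&(W[...,2]<75)
b=B(W,ORG); m&=(abs(b[...,0]+9)<40)&(b[...,1]>-110)&(b[...,1]<-60)
print(m.sum(), np.percentile(b[m],[1,50,99],axis=0), np.median(W[m][:,2]))
```

```text
t 1.975 board [ -9.  -82.4] z 228.8 F [0.1 0.6 0.2] open 0.598 grip 0.0
units [ 2.700e-02 -1.000e-03  1.947e+00] rot [ 0.    -0.002 -0.001]
1377 [[-19.00423182 -99.72743701]
 [ -7.29005622 -81.21882155]
 [  4.44847576 -60.70092466]] 59.05319750006265
```

View pics/w1.png

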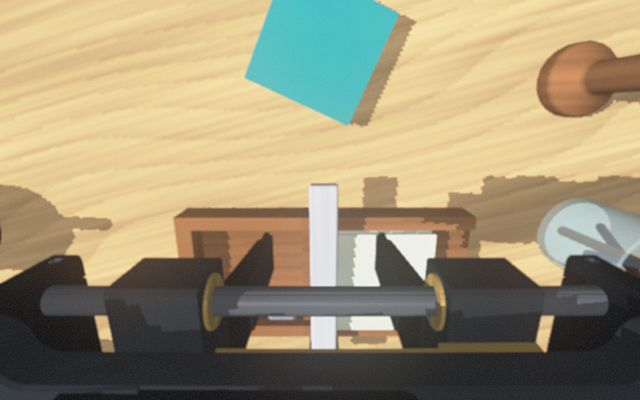

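The wrist view shows the bar (tip at (323,185)) centred between the fingers, with the board beyond it. I'll descend and pinch.

Request:
{"method": "send_rows", "body": {"series": "0.01 -0.01 0.4 0 0 0;0.01 -0.01 0.4 0 0 0;0 0 0.4 0 0 0;0 0 0.4 0 0 0;0 0 0.3 0 0 0"}}

```text
t: 2.65
eef_pos: [496.0, 56.7, 114.1]
tcp_rot: [-3.141, -0.001, 2.891]
ft_force: [0.1, 0.5, 0.2]
opening: 0.601
grip_force: 0.0
```

Request:
{"method": "send_rows", "body": {"series": "0 0 0 0 0 0;0 0 0 0 0 0;0 0 0 0 0 0;0 0 0 0 0 0;0 0 0 0 0 0", "fingers": 0}}

```text
t: 3.28
eef_pos: [496.3, 56.3, 115.6]
tcp_rot: [-3.141, 0.001, 2.891]
ft_force: [-0.9, -5.4, 1.4]
opening: 0.251
grip_force: 30.0
```

Run:
```python
from h import *
go(-9,-84,112)
# arc increments: TCP targets along arc, unit steps per row
th=np.radians(1.7)+np.linspace(0,1.60,16); r=172
y=90-r*np.cos(th); z=49.5+r*np.sin(th)
print(np.c_[-np.diff(y)/60,-np.diff(z)/60].round(3).tolist())
```

```text
t 3.275 board [ -8.7 -84.2] z 115.6 F [-0.9 -5.4  1.4] open 0.251 grip 30.001668334007263
units [-0.004  0.005  0.06 ] rot [-0.001  0.004  0.001]
[[-0.025, -0.305], [-0.058, -0.3], [-0.089, -0.292], [-0.12, -0.281], [-0.149, -0.267], [-0.177, -0.249], [-0.202, -0.229], [-0.225, -0.206], [-0.246, -0.181], [-0.264, -0.154], [-0.279, -0.125], [-0.291, -0.095], [-0.299, -0.063], [-0.304, -0.031], [-0.306, 0.002]]
```

Request:
{"method": "send_rows", "body": {"series": "-0.025 0 -0.305 0 0 0;-0.058 0 -0.3 0 0 0;-0.09 0 -0.292 0 0 0;-0.12 0 -0.281 0 0 0;-0.15 0 -0.267 0 0 0"}}

```text
t: 3.9
eef_pos: [521.7, 49.8, 202.3]
tcp_rot: [-3.141, -0.001, 2.891]
ft_force: [1.5, -2.8, -6.4]
opening: 0.25
grip_force: 30.0
```

Request:
{"method": "send_rows", "body": {"series": "-0.177 0 -0.249 0 0 0;-0.202 0 -0.229 0 0 0;-0.225 0 -0.206 0 0 0;-0.246 0 -0.181 0 0 0;-0.264 0 -0.154 0 0 0"}}

```text
t: 4.53
eef_pos: [586.1, 33.4, 262.9]
tcp_rot: [-3.141, -0.003, 2.891]
ft_force: [-1.0, -1.8, -6.4]
opening: 0.25
grip_force: 30.0
```

Request:
{"method": "send_rows", "body": {"series": "-0.279 0 -0.125 0 0 0;-0.291 0 -0.095 0 0 0;-0.3 0 -0.063 0 0 0;-0.304 0 -0.031 0 0 0;-0.306 0 0 0 0 0"}}

```text
t: 5.15
eef_pos: [672.7, 11.3, 283.0]
tcp_rot: [-3.142, -0.001, 2.891]
ft_force: [-3.7, 0.1, 5.7]
opening: 0.247
grip_force: 30.0
```

Run:
```python
from h import *
go(-9,96,280)
c=grab('top'); save(c,'pics/top2.png')
c=grab('side'); im=cv2.resize(c['color'][100:300,240:480],None,fx=3,fy=3); cv2.imwrite('pics/side2.png',im[:,:,::-1])
```

```text
t 5.15 board [-8.9 97.8] z 283.0 F [-3.7  0.1  5.7] open 0.247 grip 29.998855590820312
units [0.031 0.002 0.05 ] rot [-0.    -0.004 -0.   ]
```

View pics/side2.png

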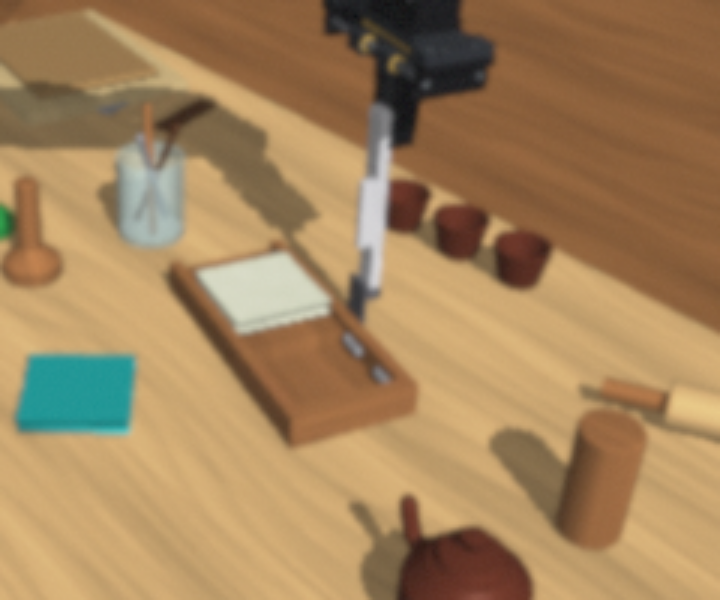

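The bar is upright in the gripper at about (375,200) and the tile hasn't moved. I'll release the bar, then check the clearance to the beaker's tools before pushing the tile.

Request:
{"method": "send_rows", "body": {"series": "0 0 0 0 0 0;0 0 0 0 0 0;0 0 -0.3 0 0 0;0 0 -0.6 0 0 0;0.3 0.2 -0.1 0 0 0", "fingers": 0.5}}

```text
t: 5.88
eef_pos: [658.8, 27.2, 345.1]
tcp_rot: [3.141, 0.005, 2.89]
ft_force: [0.3, 0.8, -0.2]
opening: 0.502
grip_force: 0.0
```

Run:
```python
from h import *
c=dict(np.load('top0.npz')); W=cloud(c); ok=c['z_map']>0
P=W[130:185,140:245][ok[130:185,140:245]]; b=B(P,ORG)
for lo,hi in [(5,85),(85,100),(100,160)]:
    s=(P[:,2]>lo)&(P[:,2]<hi); print(lo,s.sum(),'x',np.percentile(b[s][:,0],[0,2,50,98,100]).round(),'y',np.percentile(b[s][:,1],[0,2,50,98,100]).round())
c=grab('top'); W=cloud(c); ok=c['z_map']>0
go(-128,0,240)
b=B(W,ORG); s=ok&(W[...,2]>36)&(W[...,2]<47)&(abs(b[...,1])<45)&(b[...,0]<0)&(b[...,0]>-140); print('tile x',np.percentile(b[s][:,0],[.5,99.5]),np.median(W[s][:,2]))
s=ok&(W[...,2]>60)&(W[...,2]<250)&(b[...,0]>-30)&(b[...,0]<12)&(b[...,1]>40)&(b[...,1]<140)
q=b[s];z=W[s][:,2]
for k in range(60,240,30):
    m=(z>k)&(z<k+30)
    if m.any(): print(k,q[m][:,1].min(),q[m][:,1].max(),m.sum())
```

```text
5 765 x [-462. -337. -272. -231. -214.] y [-103.  -74.  -39.   -4.   43.]
85 271 x [-306. -304. -268. -232. -231.] y [-75. -73. -37.  -1.   0.]
100 125 x [-300. -296. -278. -243. -242.] y [-61. -59. -31. -14. -12.]
t 5.925 board [-22.6  77.8] z 344.7 F [1.2 2.  0.2] open 0.5 grip 0.0
units [1.301 1.755 1.744] rot [0.007 0.015 0.002]Traceback (most recent call last):
  File "<stdin>", line 8, in <module>
    return _quantile_unchecked(
        a, q, axis, out, overwrite_input, method, keepdims, weights)
    return _ureduce(a,
                    func=_quantile_ureduce_func,
    ...<5 lines>...
                    overwrite_input=overwrite_input,
                    method=method)
    r = func(a, **kwargs)
    result = _quantile(arr,
                       quantiles=q,
    ...<2 lines>...
                       out=out,
                       weights=wgt)
    slices_having_nans = np.isnan(arr[-1, ...])
                                  ~~~^^^^^^^^^
IndexError: index -1 is out of bounds for axis 0 with size 0
```

Request:
{"method": "send_rows", "body": {"series": "0.26 0.358 0 0 0 0;0.26 0.358 0 0 0 0;0.26 0.358 0 0 0 0;0.26 0.358 0 0 0 0;0.26 0.358 0 0 0 0", "fingers": 0}}

```text
t: 6.55
eef_pos: [608.1, 152.9, 340.9]
tcp_rot: [-3.141, -0.002, 2.891]
ft_force: [0.3, -0.3, 0.5]
opening: 0.034
grip_force: 0.0
```

Request:
{"method": "send_rows", "body": {"series": "0 0 0.6 0 0 0;0 0 0.6 0 0 0;0 0 0.6 0 0 0;0 0 0.6 0 0 0;0 0 0.6 0 0 0"}}

```text
t: 7.18
eef_pos: [608.2, 152.1, 160.1]
tcp_rot: [-3.141, -0.001, 2.891]
ft_force: [0.1, 0.1, -1.2]
opening: 0.005
grip_force: 0.0
```

Run:
```python
from h import *
go(-130,0,107.5)
c=grab('top'); W=cloud(c); ok=c['z_map']>0; b=B(W,ORG); save(c,'pics/top3.png')
def rep(n,s):
    print(n,s.sum()); 
    if s.any(): print(np.percentile(b[s],[1,50,99],axis=0).round(1).tolist(),np.percentile(W[s][:,2],[1,50,99]).round(1))
rep('tile',ok&(W[...,2]>37)&(W[...,2]<47)&(abs(b[...,1])<45)&(b[...,0]<0)&(b[...,0]>-125))
rep('bar',ok&(W[...,2]>60)&(W[...,2]<250)&(b[...,0]>-30)&(b[...,0]<12)&(b[...,1]>40)&(b[...,1]<140))
```

```text
t 7.175 board [-129.3    0.4] z 160.1 F [ 0.1  0.1 -1.2] open 0.005 grip 0.0
units [0.006 0.013 0.876] rot [-0.002 -0.008  0.004]
tile 611
[[-58.5, -44.1], [-31.3, -4.7], [-11.7, 43.5]] [38.4 42.1 46.2]
bar 291
[[-20.4, 64.5], [-8.2, 80.3], [3.1, 89.1]] [ 60.5 187.2 242.3]
```

View pics/top3.png

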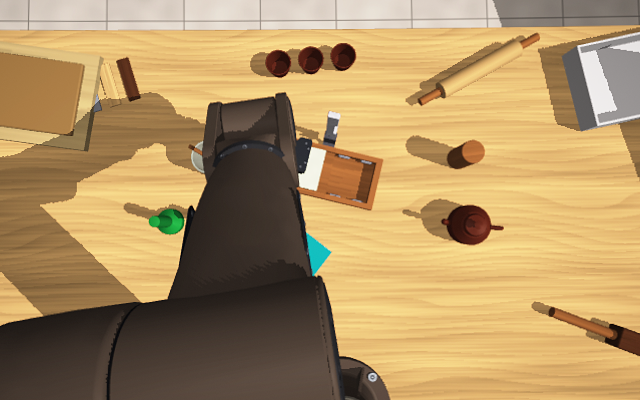

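The top view shows the bar standing at (333,128) and the tile's leading edge near (320,170). The gripper is behind the tile and clear of the beaker. I'll lower it and push.

Request:
{"method": "send_rows", "body": {"series": "0 0 0.3 0 0 0;0 0 0.3 0 0 0;0 0 0.2 0 0 0;0.006 0 0.075 0 0 0;0 0 0 0 0 0"}}

```text
t: 7.85
eef_pos: [609.1, 151.0, 109.5]
tcp_rot: [3.141, 0.0, 2.891]
ft_force: [-0.7, -1.0, 0.9]
opening: 0.005
grip_force: 0.0
```

Request:
{"method": "send_rows", "body": {"series": "0 -0.1 0 0 0 0;0 -0.1 0 0 0 0;0 -0.1 0 0 0 0;0 -0.1 0 0 0 0;0 -0.1 0 0 0 0"}}

```text
t: 8.48
eef_pos: [601.7, 121.7, 109.7]
tcp_rot: [3.141, 0.001, 2.891]
ft_force: [1.7, 3.7, 3.1]
opening: 0.004
grip_force: 2.2
```

Request:
{"method": "send_rows", "body": {"series": "0 -0.12 0 0 0 0;0 -0.12 0 0 0 0;0 -0.12 0 0 0 0;0 -0.12 0 0 0 0;0 -0.12 0 0 0 0"}}

```text
t: 9.1
eef_pos: [592.7, 86.7, 109.6]
tcp_rot: [3.141, 0.001, 2.891]
ft_force: [0.4, 4.3, 6.4]
opening: 0.006
grip_force: 3.4
```

Request:
{"method": "send_rows", "body": {"series": "0 -0.12 0 0 0 0;0 -0.12 0 0 0 0;0 -0.12 0 0 0 0;0 -0.12 0 0 0 0;0 -0.1 0 0 0 0"}}

```text
t: 9.72
eef_pos: [584.0, 53.0, 109.6]
tcp_rot: [3.141, 0.0, 2.891]
ft_force: [1.3, 4.0, 5.6]
opening: 0.003
grip_force: 3.5
```

```bash
python3 -c "
from h import *
go(2,0,107.5)"
```

```text
t 9.725 board [-27.2   1.6] z 109.6 F [1.3 4.  5.6] open 0.003 grip 3.536837585270405
units [ 0.026 -0.487  0.035] rot [ 0.002  0.002 -0.001]
```

Request:
{"method": "send_rows", "body": {"series": "0 -0.08 -0.02 0 0 0;0 -0.08 0 0 0 0;0 -0.08 0 0 0 0;0 -0.08 0 0 0 0"}}

```text
t: 10.22
eef_pos: [579.1, 34.4, 110.6]
tcp_rot: [3.142, -0.0, 2.891]
ft_force: [1.2, 1.6, 2.4]
opening: 0.003
grip_force: 1.6
```

```bash
cat >> h.py <<'E'
def tile(n='top'):
    c=grab(n); W=cloud(c); ok=c['z_map']>0; b=B(W,ORG)
    hsv=cv2.cvtColor(c['color'],cv2.COLOR_RGB2HSV)
    s=ok&(hsv[...,1]<60)&(hsv[...,2]>110)&(W[...,2]>15)&(W[...,2]<50)&(abs(b[...,1])<46)&(b[...,0]>-120)&(b[...,0]<125)
    if s.sum()>50:
        A=np.c_[b[s],np.ones(s.sum())]; k=np.linalg.lstsq(A,W[s][:,2],rcond=None)[0]
        print('tile',s.sum(),np.percentile(b[s],[1,50,99],axis=0).round(1).tolist(),'z',np.median(W[s][:,2]).round(1),'slopes',k.round(4))
    return c
E
python3 -c "
from h import *
go(2,0,107.5); tile()"
```

```text
t 10.225 board [-8.1  1.5] z 110.6 F [1.2 1.6 2.4] open 0.003 grip 1.569664590060711
units [ 0.024 -0.168  0.052] rot [ 0. -0.  0.]
```

Request:
{"method": "send_rows", "body": {"series": "0 -0.04 0 0 0 0;0 -0.04 0 0 0 0;0 -0.04 0 0 0 0;0 -0.03 0 0 0 0"}}

```text
t: 10.78
eef_pos: [576.8, 25.9, 110.4]
tcp_rot: [-3.142, -0.001, 2.891]
ft_force: [0.0, 1.4, -0.4]
opening: 0.005
grip_force: 0.3
```

```bash
python3 -c "
from h import *
go(2,0,107.5); tile('top'); tile('side')"
```

```text
t 10.775 board [0.8 1.3] z 110.4 F [ 0.   1.4 -0.4] open 0.005 grip 0.27730907779186964
units [ 0.022 -0.02   0.049] rot [-0.    -0.003 -0.   ]
tile 856 [[-19.4, -45.0], [62.1, -1.7], [106.6, 45.0]] z 37.0 slopes [-5.61000e-02 -7.00000e-04  3.94793e+01]
```

Request:
{"method": "send_rows", "body": {"series": "0 -0.02 0 0 0 0;0 -0.015 0 0 0 0;0 0 0 0 0 0;0 0.15 0 0 0 0;0 0.15 -0.3 0 0 0"}}

```text
t: 11.5
eef_pos: [580.7, 42.0, 127.9]
tcp_rot: [-3.141, -0.002, 2.891]
ft_force: [-0.6, -0.6, -0.7]
opening: 0.003
grip_force: 0.0
```

Request:
{"method": "send_rows", "body": {"series": "0 0 -0.6 0 0 0;0 0 -0.7 0 0 0;0.3 0.6 -0.4 0 0 0;0.3 0.7 0 0 0 0;0.3 0.7 0 0 0 0", "fingers": 0.7}}

```text
t: 12.12
eef_pos: [558.1, 172.8, 231.2]
tcp_rot: [3.141, 0.001, 2.89]
ft_force: [0.6, 0.4, -0.2]
opening: 0.476
grip_force: 0.0
```

Run:
```python
from h import *
go(-234.7,-185.8,240); c=tile()
im=cv2.resize(c['color'][118:220,240:395],None,fx=5,fy=5,interpolation=cv2.INTER_CUBIC); cv2.imwrite('pics/board2.png',im[:,:,::-1])
```

```text
t 12.125 board [-136.9  -53.2] z 231.2 F [ 0.6  0.4 -0.2] open 0.476 grip 0.0
units [ 2.21   1.63  -0.148] rot [ 0.003  0.005 -0.002]
tile 1543 [[9.2, -45.0], [57.9, -0.1], [107.0, 44.9]] z 39.5 slopes [-5.56000e-02 -2.00000e-04  4.27314e+01]
```

View pics/board2.png

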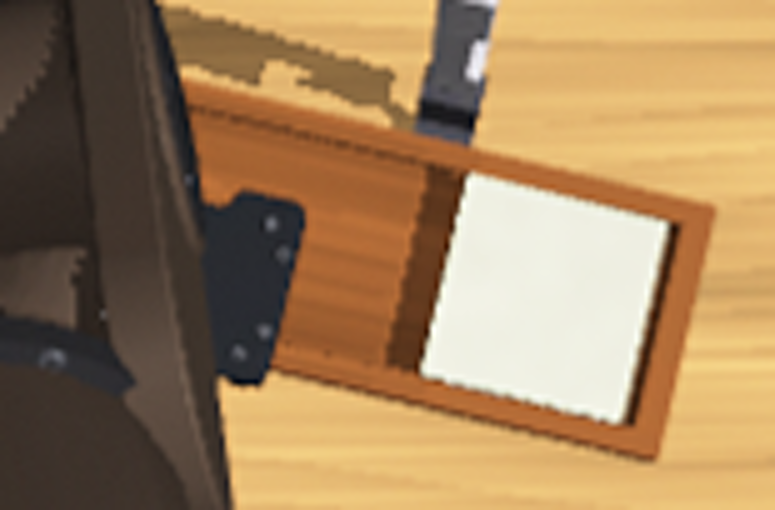

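The tile is still tilted: its rear edge at (445,270) rests on the deck lip, about 6 mm short of the stop. I'll push it further.

Request:
{"method": "send_rows", "body": {"series": "-0.3 -0.7 0 0 0 0;-0.3 -0.7 0 0 0 0;-0.29 -0.5 0.4 0 0 0;0 0 0.7 0 0 0;0 0 0.6 0 0 0", "fingers": 0}}

```text
t: 12.8
eef_pos: [581.9, 47.3, 127.4]
tcp_rot: [3.141, 0.0, 2.89]
ft_force: [0.8, 0.3, 0.3]
opening: 0.103
grip_force: 0.0
```

```bash
python3 -c "
from h import *
go(0,0,110)"
```

```text
t 12.8 board [-21.2   0.9] z 127.4 F [0.8 0.3 0.3] open 0.103 grip 0.0
units [ 0.015 -0.353  0.29 ] rot [ 0.001  0.    -0.004]
```

Request:
{"method": "send_rows", "body": {"series": "0.015 0 0.2 0 0 0;0 0 0.09 0 0 0;0 -0.1 0 0 0 0;0 -0.15 0 0 0 0;0 -0.1 0 0 0 0"}}

```text
t: 13.42
eef_pos: [575.8, 26.5, 112.0]
tcp_rot: [3.141, 0.001, 2.89]
ft_force: [-0.1, -0.7, -0.1]
opening: 0.003
grip_force: 0.0
```

Request:
{"method": "send_rows", "body": {"series": "0 -0.03 0 0 0 0;0 -0.03 0 0 0 0;0 -0.03 0 0 0 0;0 0 0 0 0 0"}}

```text
t: 13.92
eef_pos: [574.4, 22.0, 111.2]
tcp_rot: [3.142, -0.0, 2.891]
ft_force: [0.1, 0.4, -0.2]
opening: 0.006
grip_force: 0.0
```

```bash
python3 -c "
from h import *
go(9,0,110); tile()"
```

```text
t 13.925 board [ 5.1 -0. ] z 111.2 F [ 0.1  0.4 -0.2] open 0.006 grip 0.0
units [-0.    -0.065  0.02 ] rot [ 0. -0. -0.]
```

Request:
{"method": "send_rows", "body": {"series": "0 -0.03 0.02 0 0 0;0 -0.03 0 0 0 0;0 0 0 0 0 0"}}

```text
t: 14.35
eef_pos: [573.5, 18.4, 110.0]
tcp_rot: [3.142, -0.0, 2.891]
ft_force: [0.9, -0.4, -0.4]
opening: 0.003
grip_force: 0.0
```

Request:
{"method": "send_rows", "body": {"series": "0 -0.03 0 0 0 0;0 -0.02 0 0 0 0;0 0 0 0 0 0"}}

```text
t: 14.72
eef_pos: [573.0, 16.5, 110.1]
tcp_rot: [3.14, 0.001, 2.89]
ft_force: [0.8, 9.0, 0.4]
opening: 0.005
grip_force: 4.7
```

```bash
python3 -c "
from h import *
go(9,0,110); c=tile(); cv2.imwrite('pics/board3.png',cv2.resize(c['color'][118:220,240:395],None,fx=5,fy=5,interpolation=cv2.INTER_CUBIC)[:,:,::-1])"
```

```text
t 14.725 board [10.8 -0. ] z 110.1 F [0.8 9.  0.4] open 0.005 grip 4.664100621594116
units [-0.     0.031  0.002] rot [ 0.008  0.003 -0.002]
```

View pics/board3.png

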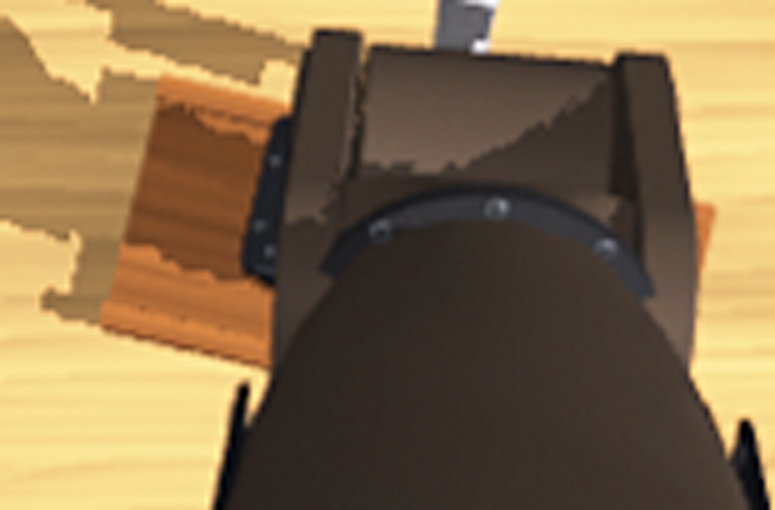

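The arm hides the board in this view. A 9 N horizontal reaction suggests the tile is against the stop, so I'll back off and measure.

Request:
{"method": "send_rows", "body": {"series": "0 0.06 0 0 0 0;0 0.3 0 0 0 0;0 0.2 -0.5 0 0 0;0 0 -0.7 0 0 0;0 0 -0.7 0 0 0"}}

```text
t: 15.4
eef_pos: [581.2, 49.3, 225.2]
tcp_rot: [-3.142, -0.0, 2.891]
ft_force: [-0.5, 0.7, -0.2]
opening: 0.002
grip_force: 0.0
```

Request:
{"method": "send_rows", "body": {"series": "0.5 0.6 -0.3 0 0 0;0.6 0.6 0 0 0 0;0.6 0.6 0 0 0 0;0.6 0.6 0 0 0 0;0.6 0.6 0 0 0 0", "fingers": 0.7}}

```text
t: 16.02
eef_pos: [456.1, 267.8, 242.2]
tcp_rot: [3.141, 0.0, 2.891]
ft_force: [0.5, 0.2, -0.1]
opening: 0.476
grip_force: 0.0
```

Run:
```python
from h import *
c=tile(); go(-234.7,-185.8,240)
W=cloud(c); ok=c['z_map']>0; b=B(W,ORG)
s=ok&(W[...,2]>10)&(W[...,2]<130)&(np.hypot(b[...,0]+234.7,b[...,1]+185.8)<40); 
if s.any(): print('tamper',cv2.minEnclosingCircle(W[s&(W[...,2]>102)][:,:2].astype(np.float32)))
```

```text
tile 1544 [[16.8, -44.9], [65.6, -0.0], [114.6, 45.2]] z 37.2 slopes [-5.00000e-04 -2.00000e-04  3.72162e+01]
t 16.075 board [-206.3 -179.1] z 242.2 F [-2.6  2.1  0.6] open 0.517 grip 0.0
units [0.11  0.474 0.038] rot [ 0.004 -0.006  0.011]
```

The tile is now level on the latches. Next I'll fetch the tamper.

Request:
{"method": "send_rows", "body": {"series": "0.06 0.24 0 0 0 0;0.05 0.235 0 0 0 0;0 0 0 0 0 0;0 0 0.4 0 0 0;0 0 0.4 0 0 0"}}

```text
t: 16.7
eef_pos: [458.5, 294.3, 193.5]
tcp_rot: [3.141, 0.0, 2.89]
ft_force: [0.1, 0.5, 0.2]
opening: 0.7
grip_force: 0.0
```

Run:
```python
from h import *
go(*B(np.array([453.9,300.7]),ORG),124)
c=grab('wrist'); save(c,'pics/w2.png'); W=cloud(c); ok=c['z_map']>0
s=ok&(W[...,2]>100)&(W[...,2]<118)&(np.hypot(W[...,0]-454,W[...,1]-300.6)<30); print(s.sum())
if s.any(): print('tamper top',cv2.minEnclosingCircle(W[s][:,:2].astype(np.float32)))
```

```text
t 16.7 board [-229.8 -179.9] z 193.5 F [0.1 0.5 0.2] open 0.7 grip 0.0
units [0.101 0.084 1.158] rot [ 0.002  0.002 -0.007]
1617
tamper top ((457.8844909667969, 308.61932373046875), 21.433557510375977)
```

View pics/w2.png

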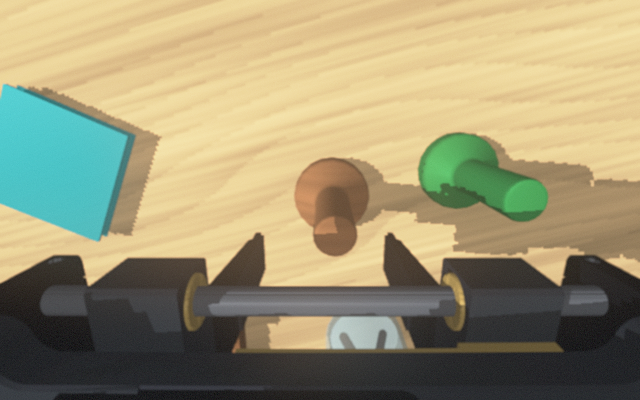

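The wrist view shows the tamper handle top at (335,235), nearly centred between the fingers, and the green decoy off to the right at (500,190). I'll descend and grip.

Request:
{"method": "send_rows", "body": {"series": "0.1 0.085 0 0 0 0;0 0 0.4 0 0 0;0 0 0.4 0 0 0;0 0 0.3 0 0 0;0 0 0.03 0 0 0"}}

```text
t: 17.38
eef_pos: [453.4, 301.5, 126.3]
tcp_rot: [-3.141, -0.0, 2.89]
ft_force: [0.3, -0.8, -0.1]
opening: 0.701
grip_force: 0.0
```

Request:
{"method": "send_rows", "body": {"series": "0 0 0 0 0 0;0 0 0 0 0 0;0 0 0 0 0 0;0 0 0 0 0 0;0 0 0 0 0 0", "fingers": 0}}

```text
t: 18.0
eef_pos: [453.4, 301.5, 126.3]
tcp_rot: [3.141, 0.0, 2.891]
ft_force: [0.4, -0.5, -1.4]
opening: 0.27
grip_force: 30.0
```

```bash
python3 -c "
from h import *
go(-234.7,-185.8,124)"
```

```text
t 18.0 board [-235.5 -186.6] z 126.3 F [ 0.4 -0.5 -1.4] open 0.27 grip 29.98471012338996
units [-0.013 -0.013  0.038] rot [ 0.001  0.    -0.   ]
```

Request:
{"method": "send_rows", "body": {"series": "0 0 -0.3 0 0 0;0 0 -0.6 0 0 0;0 0 -0.6 0 0 0;-0.3 -0.5 0 0 0 0;-0.45 -0.72 0 0 0 0"}}

```text
t: 18.62
eef_pos: [478.7, 219.1, 216.6]
tcp_rot: [3.141, 0.001, 2.893]
ft_force: [1.2, 0.1, -2.3]
opening: 0.267
grip_force: 30.0
```

Request:
{"method": "send_rows", "body": {"series": "-0.45 -0.72 0 0 0 0;-0.45 -0.72 0 0 0 0;-0.45 -0.72 0 0 0 0;-0.45 -0.72 0 0 0 0;-0.4 -0.6 0 0 0 0"}}

```text
t: 19.25
eef_pos: [555.0, -17.6, 216.0]
tcp_rot: [3.142, -0.0, 2.89]
ft_force: [0.4, 0.5, -1.6]
opening: 0.267
grip_force: 30.0
```

```bash
python3 -c "
from h import *
go(65,0,165)"
```

```text
t 19.25 board [48.3 -8.9] z 216.0 F [ 0.4  0.5 -1.6] open 0.267 grip 29.985330775380135
units [-0.15  -0.278  0.85 ] rot [ 0.    -0.003 -0.005]
```

Request:
{"method": "send_rows", "body": {"series": "-0.1 -0.2 0 0 0 0;-0.05 -0.08 0 0 0 0;0 0 0.4 0 0 0;0 0 0.3 0 0 0;0 0 0.1 0 0 0"}}

```text
t: 19.88
eef_pos: [558.9, -33.1, 167.4]
tcp_rot: [3.142, -0.002, 2.892]
ft_force: [0.3, 0.8, -1.4]
opening: 0.266
grip_force: 30.0
```

Request:
{"method": "send_rows", "body": {"series": "0 0 0.03 0 0 0;0 0 0.03 0 0 0;0 0 0 0 0 0"}}

```text
t: 20.25
eef_pos: [559.5, -34.1, 165.0]
tcp_rot: [3.141, 0.001, 2.891]
ft_force: [-0.4, 0.1, -2.0]
opening: 0.266
grip_force: 30.0
```

Request:
{"method": "send_rows", "body": {"series": "0 0 0.03 0 0 0;0 0 0.03 0 0 0;0 0 0 0 0 0"}}

```text
t: 20.62
eef_pos: [559.8, -34.3, 161.7]
tcp_rot: [3.141, 0.001, 2.891]
ft_force: [-0.8, 0.5, 5.3]
opening: 0.268
grip_force: 30.0
```

```bash
python3 -c "
from h import *
go(65,0,152.3)"
```

```text
t 20.625 board [63.3 -0.2] z 161.7 F [-0.8  0.5  5.3] open 0.268 grip 29.984922632575035
units [-0.004 -0.028  0.156] rot [ 0.001  0.009 -0.001]
```

Contact is at about 7 N. I'll keep pressing.

Request:
{"method": "send_rows", "body": {"series": "0 0 0.03 0 0 0;0 0 0.03 0 0 0;0 0 0.03 0 0 0;0 0 0 0 0 0"}}

```text
t: 21.12
eef_pos: [559.3, -34.2, 155.3]
tcp_rot: [3.142, -0.0, 2.891]
ft_force: [0.4, 0.2, -1.7]
opening: 0.27
grip_force: 30.0
```

Request:
{"method": "send_rows", "body": {"series": "0 0 0.03 0 0 0;0 0 0.03 0 0 0;0 0 0.03 0 0 0;0 0 0 0 0 0"}}

```text
t: 21.62
eef_pos: [559.4, -34.1, 152.2]
tcp_rot: [3.141, 0.001, 2.891]
ft_force: [-7.7, 1.8, 23.7]
opening: 0.266
grip_force: 30.0
```

```bash
python3 -c "
from h import *
go(65,0,152.3)"
```

```text
t 21.625 board [63.2 -0.6] z 152.2 F [-7.7  1.8 23.7] open 0.266 grip 29.99990690499544
units [-0.01  -0.029 -0.002] rot [0.001 0.008 0.002]
```

The tile snapped home: TCP dropped 10 mm and the reaction is now 25 N. I'll lift, check the tile, and return the tamper.

Request:
{"method": "send_rows", "body": {"series": "0 0 -0.2 0 0 0;0 0 -0.5 0 0 0;0 0 -0.5 0 0 0;0.3 0.5 0 0 0 0;0.45 0.72 0 0 0 0"}}

```text
t: 22.25
eef_pos: [534.0, 48.0, 222.6]
tcp_rot: [3.141, 0.001, 2.889]
ft_force: [0.6, 0.2, -2.2]
opening: 0.272
grip_force: 30.0
```

Request:
{"method": "send_rows", "body": {"series": "0.45 0.72 0 0 0 0;0.45 0.72 0 0 0 0;0.45 0.72 0 0 0 0;0.45 0.72 0 0 0 0;0.4 0.6 0 0 0 0"}}

```text
t: 22.88
eef_pos: [457.2, 284.7, 222.4]
tcp_rot: [3.141, 0.0, 2.891]
ft_force: [0.1, -0.1, -2.2]
opening: 0.269
grip_force: 30.0
```

```bash
python3 -c "
from h import *
go(-235.5,-186.6,131); tile()"
```

```text
t 22.875 board [-220.2 -178.7] z 222.4 F [ 0.1 -0.1 -2.2] open 0.269 grip 29.99829338863492
units [0.132 0.255 1.523] rot [0.002 0.001 0.003]
tile 1508 [[16.3, -45.0], [65.3, -0.4], [114.5, 44.9]] z 26.6 slopes [ 1.00000e-04 -8.00000e-04  2.66373e+01]
```

Tile is home, top at 26.6 mm and level. Now I'll set the tamper down.

Request:
{"method": "send_rows", "body": {"series": "0.13 0.255 0 0 0 0;0 0 0.5 0 0 0;0 0 0.5 0 0 0;0 0 0.4 0 0 0;0 0 0.1 0 0 0"}}

```text
t: 23.55
eef_pos: [454.2, 299.3, 131.1]
tcp_rot: [-3.14, -0.002, 2.89]
ft_force: [-0.3, 0.5, -1.3]
opening: 0.265
grip_force: 30.0
```

Request:
{"method": "send_rows", "body": {"series": "0 0 0.04 0 0 0;0 0 0.03 0 0 0;0 0 0 0 0 0"}}

```text
t: 23.92
eef_pos: [454.4, 299.8, 128.6]
tcp_rot: [3.141, 0.001, 2.891]
ft_force: [-0.3, -0.3, -2.3]
opening: 0.27
grip_force: 30.0
```

Request:
{"method": "send_rows", "body": {"series": "0 0 0.02 0 0 0;0 0 0.01 0 0 0;0 0 0 0 0 0"}}

```text
t: 24.3
eef_pos: [454.2, 299.7, 126.2]
tcp_rot: [3.142, -0.0, 2.891]
ft_force: [-0.7, -0.8, -1.4]
opening: 0.273
grip_force: 30.0
```

Request:
{"method": "send_rows", "body": {"series": "0 0 0.02 0 0 0;0 0 0 0 0 0"}}

```text
t: 24.55
eef_pos: [454.1, 299.7, 126.2]
tcp_rot: [3.141, 0.001, 2.891]
ft_force: [-3.3, -1.0, 13.6]
opening: 0.271
grip_force: 30.0
```

Request:
{"method": "send_rows", "body": {"series": "0 0 0 0 0 0;0 0 0 0 0 0;0 0 0 0 0 0;0 0 0 0 0 0;0 0 0 0 0 0", "fingers": 0.7}}

```text
t: 25.18
eef_pos: [454.2, 299.7, 125.0]
tcp_rot: [3.142, -0.0, 2.891]
ft_force: [0.2, 0.6, -0.1]
opening: 0.69
grip_force: 0.0
```

Request:
{"method": "send_rows", "body": {"series": "0 0 -0.3 0 0 0;0 0 -0.6 0 0 0;0 0 -0.6 0 0 0;0 0 -0.6 0 0 0;0.7 0 0 0 0 0"}}

```text
t: 25.8
eef_pos: [415.1, 310.3, 253.3]
tcp_rot: [3.138, 0.004, 2.889]
ft_force: [-0.8, 0.1, -0.0]
opening: 0.701
grip_force: 0.0
```

Request:
{"method": "send_rows", "body": {"series": "0.3 0.8 0 0 0 0;0.3 0.8 0 0 0 0;0.3 0.8 0 0 0 0;0 0 0 0 0 0;0 0 0 0 0 0"}}

```text
t: 26.42
eef_pos: [396.7, 462.6, 250.7]
tcp_rot: [-3.141, -0.0, 2.891]
ft_force: [-0.9, 0.3, -0.1]
opening: 0.697
grip_force: 0.0
```

Run:
```python
from h import *
c=tile(); save(c,'pics/fin.png'); W=cloud(c); ok=c['z_map']>0
for n,p in dict(tamper=(454,300.5),roller=(608.6,-307.7),teapot=(440,-317)).items():
    s=ok&(W[...,2]>12)&(W[...,2]<125)&(np.hypot(W[...,0]-p[0],W[...,1]-p[1])<38)
    if s.any():
        z=W[s][:,2]; t=W[s][z>z.max()-8]; f=W[s][z<22]; print(n,z.max(),t.mean(0),cv2.minEnclosingCircle(t[:,:2].astype(np.float32)),cv2.minEnclosingCircle(f[:,:2].astype(np.float32)))
cv2.imwrite('pics/side_fin.png',cv2.resize(grab('side')['color'][100:300,200:440],None,fx=3,fy=3)[:,:,::-1])
go(0,0,300)
```

```text
tile 1482 [[16.3, -45.1], [64.5, -0.3], [113.0, 44.8]] z 26.6 slopes [-1.00000e-03  3.00000e-04  2.67317e+01]
tamper 114.3375533609718 [454.1960766  298.52646926 110.23283771] ((453.93505859375, 298.8379821777344), 13.651935577392578) ((454.3730773925781, 298.87451171875), 32.681129455566406)
roller 109.8225779987486 [ 608.21450821 -307.20957315  105.52997816] ((608.3744506835938, -307.2670593261719), 26.763046264648438) ((604.3851928710938, -299.67779541015625), 25.07831573486328)
teapot 103.69096593561379 [ 440.52076623 -316.41868228   99.69412159] ((440.21612548828125, -317.01190185546875), 9.999126434326172) ((0.0, 0.0), 0.0)
t 26.525 board [-377.2 -281. ] z 251.1 F [0.5 0.5 0.2] open 0.7 grip 0.0
units [-4.688 -6.282 -0.814] rot [-0.002 -0.001 -0.005]
```

View pics/side_fin.png

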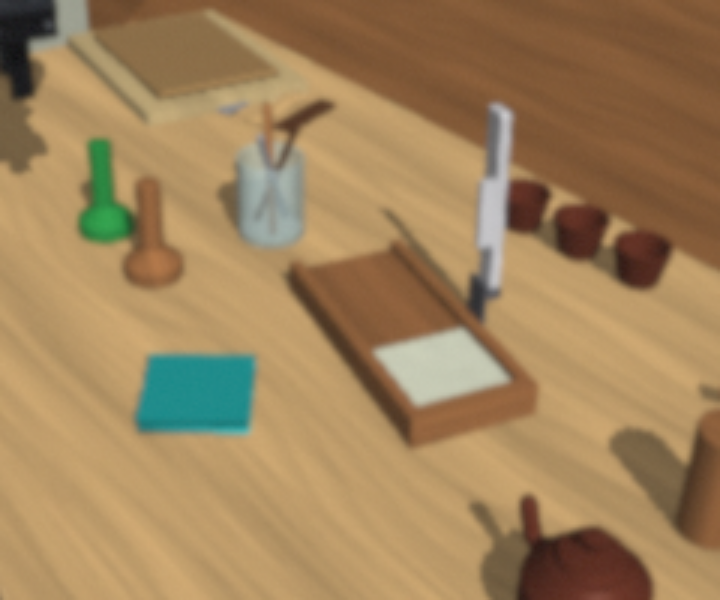

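The side view shows the tile seated at (445,365), the bar standing at (492,200), the tamper upright at (150,235) and the bystanders where they started.

```bash
python3 -c "
from cell import env
print(env.job_done())"
```

```text
the job is handed in; nothing more can be done
None
```

The job is handed in (no verdict was returned): the last camera checks showed the tile home and level in the pocket, the bar upright, the tamper standing on the bench, and the teapot, beaker and roller where they started.

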